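Close the air filter cover with its captive hand screw

TASK

Fasten the round cover of the air filter housing: pull its spring-loaded hand screw up until the thread takes, without forcing the thread, then turn it clockwise until it is fully home against its stop, gently, and let go. Leave the washer, socket, can and jar around it where they are.

Things in the scene. Friction and masses are not known exactly. Their poses are not given: they have to be found in the camera images.
- housing: Grey air filter housing fixed to the bench, 200 x 170 x 65 mm, with a round aluminium cover (156 mm across, top 75 mm above the bench). Origin: centre of its underside, on the bench, straight below the screw; z up. A 56 mm wide pipe stub at bench level ends 150 mm from the origin along its x.
- handscrew: Captive hand screw upright on the cover's middle: round ribbed black knob, 44 mm across, 26 mm tall, on a 16 mm stem running down through the bush. Origin: centre of the knob's underside, 97 mm above the bench when down; rises with the screw but does not turn with the knob. A spring pulls it down: 4 to 5 N to start lifting, 0.15 N more per mm. Down, the knob just spins freely either way.
- screw_head (a point): Middle of the knob, on its axis, 13 mm above the knob's underside; 110 mm above the bench when the screw is down, 134 mm when home. More than 40 N between screw and thread spoils the thread: pull with no more than about 15 N in all, and at the final stop turn with no more than about 0.4 N m.
- bush_top (a point): Top centre of the fixed steel bush (36 mm across) under the knob, 95 mm above the bench. Lifted 5 mm, the screw meets the thread's underside unless it stands at a start. The two starts, half a turn apart, are hidden at an unknown angle: pull up lightly and turn clockwise (seen from above), up to half a turn, until it comes free. A start is 0.3 rad wide; there it lifts on to 17 mm and stops.
- screw_home (a point): Where the middle of the knob must end, 24 mm above its down position. From a start the screw turns only clockwise: the thread takes and lifts it 5 mm per rad, with 2 mm of up-and-down play, through 2.0 to 2.4 rad to a firm stop, drawing the clamp bar tight. Once the thread has taken (0.6 rad past the start) the screw stays up when let go; before that it springs down.
- washer: Bystander: steel washer 32 mm across, 6 mm thick, lying on the cover near the screw. Origin: centre of its underside.
- socket: Bystander: steel socket 24 mm across, 30 mm tall, standing near the housing. Origin: centre of its underside.
- can: Bystander: can 66 mm across, 100 mm tall, near the housing. Origin: centre of its underside.
- jar: Bystander: jar 60 mm across, 75 mm tall, near the housing. Origin: centre of its underside.

How it is judged:
By the outcome, as a careful person would: the job done as asked, in the order asked, and still so for the second after the job is handed in, with the robot touching nothing.
It also fails if it takes over 72 s, if anything falls off the work surface, if the arm or the gripper's body presses on something with over 40 N, if the wrist force passes 120 N, or if a joint passes its speed limit or range.

ROBOT

A 7-joint arm with a two-finger parallel gripper is mounted at the origin on the work surface. World frame = base frame: x ahead of the robot, y to its left, z up, the work surface at z = 0. Lengths are in mm, angles in rad, forces in N, time in s.
With the tool pointing down it reaches from about 350 to 900 mm from the base axis. Payload 7.2 kg.
Tool frame: the origin (TCP) lies midway between the tips of the shut fingers; the grasp point (between the pads) lies 19 mm behind it (arm.tcp_to_grasp is the distance from the TCP to the grasp point, in mm); y points along the fingers, x is the direction in which the jaws open and shut, and the axes are right-handed (so a half turn about y gives the same grasp; the last joint's range is limited). The gripper opens to 88 mm and grips with 3 to 60 N. Pads are 20 mm wide; open, the fingers measure 115 mm over their backs; the gripper's body (75 mm by 178 mm) begins 61 mm behind the grasp point.
Start: joints at [-1.39, 0.411, -0.013, 1.596, 0.006, 1.134, -0.082], TCP at [153.91, 605.756, 222.653] pointing down, gripper open.
Joint ranges: [-2.95, 2.95], [-0.29, 1.99], [-1.47, 1.44], [0.14, 2.54], [-1.03, 4.17], [0.13, 1.85], [-2.86, 2.86]. Speed limits (rad/s): [2.39, 2.39, 3.01, 3.01, 3.14, 3.14, 3.14].

INTERFACE

Orientations are given as a unit quaternion [x, y, z, w].
In Python, from workcell import arm, grab_frame, camera_params gives the robot as it stands.
- The arm moves only by the shell command python3 -m jog 'ROWS'. ROWS is JSON, one flat list of numbers, 5 for each row, row after row: the gripper's target within -1 to 1 (fully open at 1, half-way at 0, shut at -1), then the shift along the tool's x, y, z in units of 40 mm (1.0 is 40 mm), then the turn about the tool's y in units of 5 degrees (1.0 is 5 degrees). In form: [jaw, x, y, z, twist, jaw, x, y, z, twist, ...]. A call has 1 to 5 rows; each row shifts and turns the pose as measured when the row begins, along the tool's axes as they then stand; what a row does not reach is not made up. A row lasts 1/12 s, in which the tool goes at most 41.7 mm and 7.16 degrees, less where a joint would pass 70% of its speed; a pose out of reach is approached as far as the arm can. A call is refused whole if a number of a shift passes 1 or a number of a turn 1, either way. A call with a gripper value outside its range is refused whole. The fingers move at their own pace and stop on an object; the grip force is fixed at half the most. Time passes only in rows, so rows that do not move let the fingers close. It gives the time, the measured TCP pose, the force and the opening at its end, in the units of the state.
- arm.observe(): the state, without advancing time (a new reading comes with each control period).
- grab_frame(name): name is "side" or "top" or "wrist"; returns the picture (400x640x3 uint8, red, green, blue); there is no depth.
- camera_params(name): a dict with "mtx" (3x3 intrinsics, pixels), "R" (3x3) and "t" (3): a world point X has camera coordinates R X + t. Camera axes: x right, y down, z forward; pixel columns grow to the right and rows downward; lengths in mm; the calibration is good to about 2 mm. A picture is of the moment at which its call begins: read the wrist's pose just before it. camera_params takes no time and is no camera call; for the wrist camera it gives the pose at the moment of the call.
- arm.sign_off(): hands the job in, once; it reports no verdict.
The state is a dict: "time_s": time; "q": joint angles; "qvel": joint speeds; "joint_torque": joint torques, N m; "ee_pos": TCP position; "tcp_rot": TCP orientation; "ft_force": force on the tool from outside, world axes, zero at the start; "torque": the same for the moment, N m; "gripper_width": opening from 0.0 (shut) to 1.0 (fully open).
Only numpy, scipy, OpenCV 4.12 (cv2) and the standard library are available. Lean on these libraries where they do the work, as an engineer would, in place of code of your own. Each camera call takes 0.05 s, during which the arm holds its last target.

## Working session

There is one attempt and no reset: what is moved stays moved. The work goes in short steps, Python scripts to look and compute and a shell command to move; the robot and the scene stay as the last step left them, time stands still between calls to the robot, and variables do not carry over. Pictures are saved under pics/ and viewed, and the job is handed in when it is done.

```bash
ls; mkdir -p pics; python3 - <<'E'
from workcell import arm, grab_frame, camera_params
import cv2
s=arm.observe(); print(s)
for n in ["side","top","wrist"]:
    p=camera_params(n); print(n,p)
    cv2.imwrite(f"pics/{n}0.png",cv2.cvtColor(grab_frame(n),cv2.COLOR_RGB2BGR))
print(arm.tcp_to_grasp)
E
```

```text
pics
{'time_s': 0.0, 'q': array([-1.3902052 ,  0.41189059, -0.01267764,  1.59701995,  0.00561281,
        1.13428658, -0.08221685]), 'qvel': array([-0.0008112 ,  0.00092919,  0.00049658, -0.00022012, -0.0004992 ,
       -0.00046621, -0.00039603]), 'joint_torque': array([-1.66238801e-04, -5.87949407e+01,  6.41436428e-01, -2.91071767e+01,
       -5.38446021e-02,  1.82537717e-02,  1.41850533e-04]), 'ee_pos': array([153.83850698, 605.26558657, 221.82492244]), 'tcp_rot': array([ 0.55855504,  0.43368701, -0.43450029, -0.55780045]), 'ft_force': array([ 0.35360979, -0.90270566,  0.03204405]), 'torque': array([ 0.03117031,  0.02415079, -0.00399282]), 'gripper_width': 1.0008735693527544}
side {'mtx': array([[443.22686304,   0.        , 311.63237423],
       [  0.        , 443.22686304, 202.97393798],
       [  0.        ,   0.        ,   1.        ]]), 'R': array([[-0.91127585, -0.41127761,  0.02066519],
       [-0.29592064,  0.61912794, -0.72740055],
       [ 0.28636916, -0.66897782, -0.68590188]]), 't': array([513.50618687, 198.15640375, 801.50126423])}
top {'mtx': array([[489.31898368,   0.        , 316.35677523],
       [  0.        , 489.31898368, 195.04056964],
       [  0.        ,   0.        ,   1.        ]]), 'R': array([[-0.00405502, -0.99980907, -0.01911473],
       [-0.98186024,  0.00760427, -0.18945356],
       [ 0.18956274,  0.01799976, -0.98170361]]), 't': array([  71.31444027,  565.8768949 , 1110.56751498])}
wrist {'mtx': array([[339.07347136,   0.        , 313.81550887],
       [  0.        , 339.07347136, 201.31167786],
       [  0.        ,   0.        ,   1.        ]]), 'R': array([[ 0.2469362 ,  0.96903113, -0.00109112],
       [ 0.9329481 , -0.23743653,  0.27061363],
       [ 0.26197396, -0.06784226, -0.96268742]]), 't': array([-623.31485512,  -32.03809585,  391.28306902])}
18.700000000000003
```

View pics/side0.png

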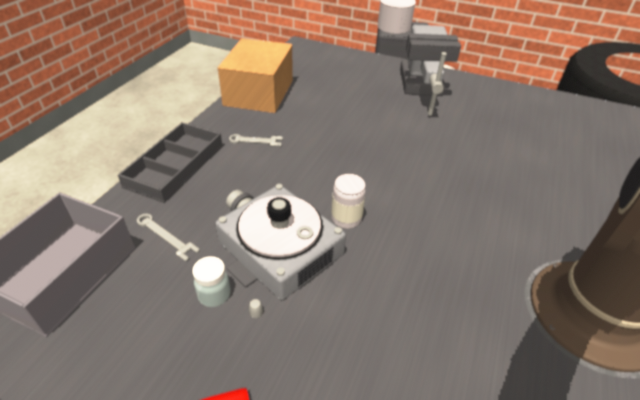

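View pics/top0.png

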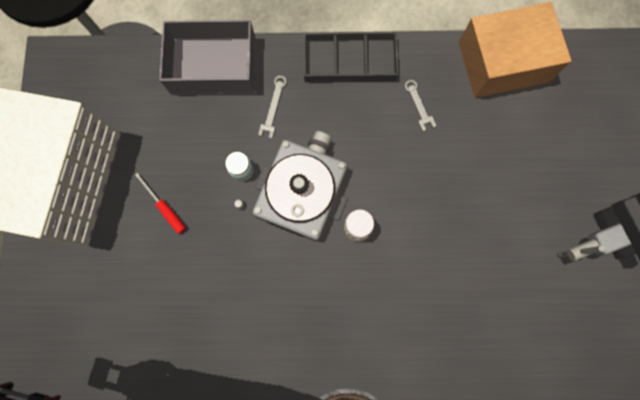

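View pics/wrist0.png

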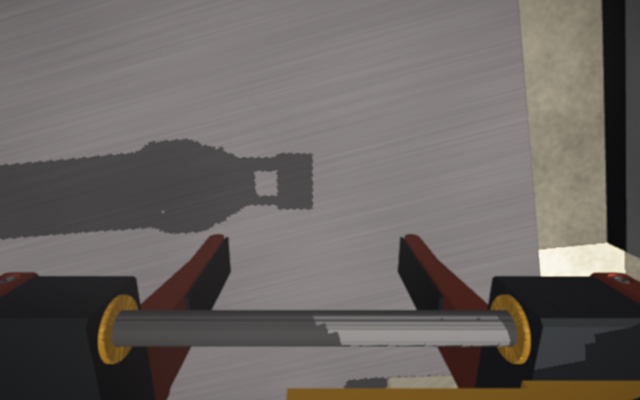

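```bash
python3 - <<'E'
from scipy.spatial.transform import Rotation as R
print(R.from_quat([ 0.55855504,  0.43368701, -0.43450029, -0.55780045]).as_matrix().round(3))
E
```

```text
[[ 0.246 -0.    -0.969]
 [ 0.969 -0.002  0.246]
 [-0.002 -1.    -0.   ]]
```

The side view shows the housing with the black knob at about (280,210), the washer at (305,233), the jar and can at (212,280) and (348,200), and the socket at (256,308). In the top view the knob is at about (299,184) and the washer at (298,211).

```bash
cat > h.py <<'E'
import numpy as np, cv2
from workcell import arm, grab_frame, camera_params
def ray(p,uv):
    d=np.linalg.inv(p["mtx"])@np.array([uv[0],uv[1],1.]); d=p["R"].T@d
    return -p["R"].T@p["t"], d/np.linalg.norm(d)
def tri(rs):
    A=np.zeros((3,3));b=np.zeros(3)
    for o,d in rs:
        M=np.eye(3)-np.outer(d,d);A+=M;b+=M@o
    X=np.linalg.solve(A,b)
    return X,[np.linalg.norm((np.eye(3)-np.outer(d,d))@(X-o)) for o,d in rs]
def plane(r,z):
    o,d=r; return o+d*(z-o[2])/d[2]
def proj(p,X):
    c=p["R"]@X+p["t"]; u=p["mtx"]@c; return u[:2]/u[2]
E
python3 - <<'E'
import cv2
for n,(u,v) in {"side":(280,230),"top":(300,190)}.items():
    im=cv2.imread(f"pics/{n}0.png"); c=im[v-75:v+75,u-100:u+100]
    cv2.imwrite(f"pics/{n}0z.png",cv2.resize(c,None,fx=4,fy=4,interpolation=cv2.INTER_CUBIC))
    g=im.max(2); m=(g<60).astype('uint8')
    nn,l,st,ce=cv2.connectedComponentsWithStats(m)
    for i in range(1,nn):
        if abs(ce[i][0]-u)<60 and abs(ce[i][1]-v)<60 and st[i][4]>40: print(n,st[i],ce[i])
E
```

```text
side [268 202  22  19 245] [279.16734694 213.1877551 ]
side [299 250  33  35 379] [314.84432718 266.9525066 ]
top [327 143   6  12  46] [329.60869565 149.08695652]
top [250 162  10  18  79] [255.01265823 171.41772152]
top [291 176  17  17  85] [299.81176471 186.28235294]
top [319 216  13  25 103] [325.46601942 229.88349515]
```

View pics/side0z.png

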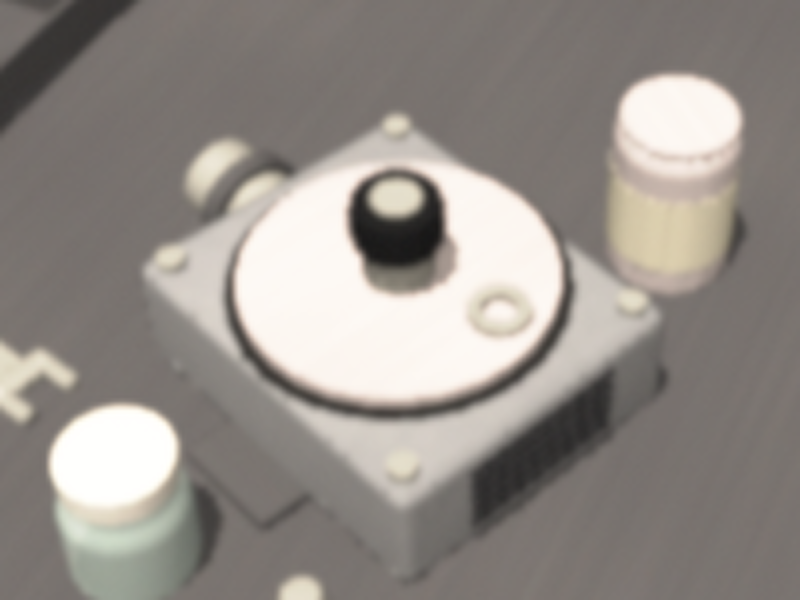

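View pics/top0z.png

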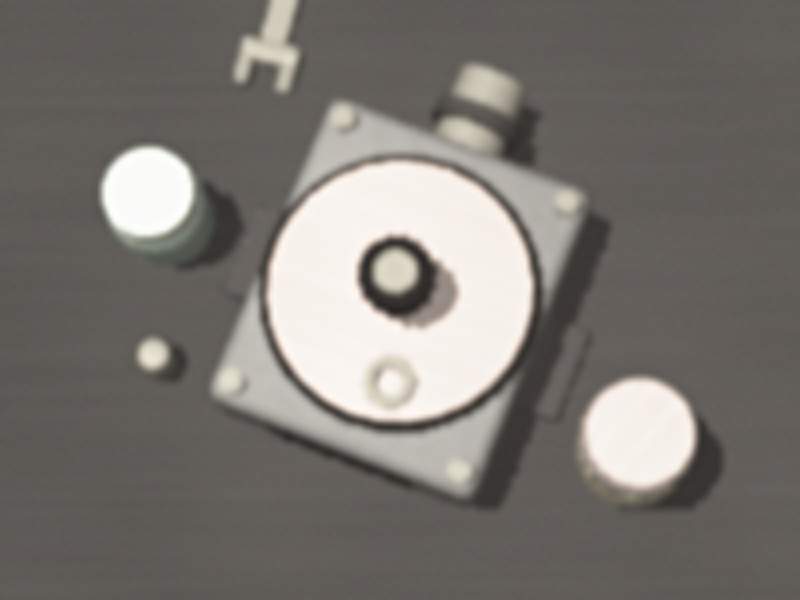

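In the zooms (4x) the knob's silhouette centre is at side (279.2,209.2) and top (299.0,183.8). Its light cap is at side (279.0,204.2) and top (298.8,182.5).

```bash
python3 - <<'E'
from h import *
P={n:camera_params(n) for n in("side","top")}
for nm,a,b in (("knob",(279.25,209.25),(299,183.75)),("cap",(279,204.25),(298.75,182.5)),("washer",(180+500/4,155+310/4),(200+391/4,115+383/4))):
    X,e=tri([ray(P["side"],a),ray(P["top"],b)]); print(nm,X.round(1),np.round(e,1))
for n,(u,v) in {"side":(280,230),"top":(300,190)}.items():
    im=cv2.imread(f"pics/{n}0.png"); m=(im.min(2)>200).astype('uint8')
    c=[k for k in cv2.findContours(m,0,1)[0] if cv2.contourArea(k)>1500 and cv2.pointPolygonTest(k,(u+15,v+15),False)>0]
    for k in c:
        e=cv2.fitEllipse(cv2.convexHull(k)); print(n,e, plane(ray(P[n],e[0]),75).round(1))
for z,uv in (("jar",(200+148/4,115+190/4,75)),("can",(200+640/4,115+435/4,100)),("socket",(200+153/4,115+354/4,30))):
    print(z,plane(ray(P["top"],uv[:2]),uv[2]).round(0))
print(plane(ray(P["top"],(200+485/4,115+80/4)),40).round(0))
E
```

```text
knob [582.9 106.6 109.8] [0.8 0.8]
cap [583.1 106.5 122.4] [0.8 0.8]
washer [526.8 111.4  76.7] [1.6 1.6]
side ((278.8948669433594, 224.36422729492188), (59.75694274902344, 80.62709045410156), 88.03305053710938) [582.8 112.2  75. ]
top ((299.4399108886719, 187.36981201171875), (63.540096282958984, 65.05109405517578), 76.866943359375) [581.  107.3  75. ]
jar [643. 256.  75.]
can [491. -31. 100.]
socket [552. 259.  30.]
[720.  56.  40.]
```

Knob at about (583, 107, 110), cap top at 122. The heights agree with the text. Approaching.

```bash
python3 -m jog '[1,-0.57,0,-0.81,0, 1,-0.57,0,-0.81,0, 1,-0.57,0,-0.81,0, 1,-0.57,0,-0.81,0, 1,-0.57,0,-0.81,0]'; python3 -c "
from workcell import arm
print(arm.observe()['q'].round(3))"
```

```text
time_s: 0.57
ee_pos: [277.6, 456.6, 218.5]
tcp_rot: [-0.554, -0.437, 0.441, 0.555]
ft_force: [0.9, -0.6, 0.1]
gripper_width: 1.003
[-1.145  0.263  0.04   1.821 -0.017  1.062  0.241]
```

```bash
python3 -m jog '[1,-0.57,0,-0.81,-1, 1,-0.57,0,-0.81,-1]'; python3 -c "
from workcell import arm
print(arm.observe()['q'].round(3))"
```

```text
time_s: 0.73
ee_pos: [333.8, 396.1, 218.0]
tcp_rot: [-0.512, -0.484, 0.489, 0.514]
ft_force: [0.6, 0.7, 0.4]
gripper_width: 1.002
[-1.008  0.236  0.056  1.858 -0.02   1.053  0.574]
```

```bash
cat >> h.py <<'E'
from scipy.spatial.transform import Rotation as Ro
T=np.array([583,106.8,0])
def st(z=160):
    s=arm.observe(); M=Ro.from_quat(s['tcp_rot']).as_matrix()
    d=(np.array([T[0],T[1],z])-s['ee_pos'])
    print('t',round(s['time_s'],2),'pos',s['ee_pos'].round(1),'j7',s['q'][6].round(3),'q',s['q'].round(2),'rel units',(M.T@d/40).round(2),'f',s['ft_force'].round(1),'tq',s['torque'].round(2),'w',round(s['gripper_width'],3), 'ang',np.degrees(np.arctan2(M[1,0],M[0,0])).round(1),'tilt y',M[:,1].round(3))
E
python3 -c "from h import *; st()"
```

```text
t 0.73 pos [333.8 396.1 218. ] j7 0.574 q [-1.01  0.24  0.06  1.86 -0.02  1.05  0.57] rel units [-6.89  1.42 -6.61] f [0.6 0.7 0.4] tq [ 0.09 -0.07  0.03] w 1.002 ang 87.0 tilt y [-0.006 -0.002 -1.   ]
```

```bash
python3 -m jog '[1,-0.72,0,-0.69,-1, 1,-0.78,0,-0.63,-1, 1,-0.83,0,-0.56,-1, 1,-0.87,0,-0.48,-1, 1,-0.91,0,-0.41,-1]'; python3 -c "from h import *; st()"
```

```text
time_s: 1.15
ee_pos: [470.1, 238.2, 217.5]
tcp_rot: [-0.387, -0.589, 0.592, 0.39]
ft_force: [0.8, 0.8, 0.7]
gripper_width: 1.005
t 1.15 pos [470.1 238.2 217.5] j7 1.452 q [-0.66  0.25  0.12  1.84 -0.04  1.06  1.45] rel units [-4.14  1.42 -1.3 ] f [0.8 0.8 0.7] tq [ 0.12 -0.07  0.03] w 1.005 ang 113.3 tilt y [-0.006 -0.002 -1.   ]
```

```bash
python3 -m jog '[1,-0.95,0,-0.31,-1, 1,-0.97,0,-0.22,-1, 1,-0.99,0,-0.14,-1, 1,-0.95,0,-0.05,-1, 1,0,0,0,0]'; python3 -c "from h import *; st()
cv2.imwrite('pics/w1.png',cv2.cvtColor(grab_frame('wrist'),cv2.COLOR_RGB2BGR))"
```

```text
time_s: 1.57
ee_pos: [582.3, 104.8, 216.6]
tcp_rot: [-0.275, -0.649, 0.654, 0.276]
ft_force: [-0.4, -0.5, 0.6]
gripper_width: 1.0
t 1.57 pos [582.3 104.8 216.6] j7 2.128 q [-0.37  0.36  0.14  1.69 -0.05  1.1   2.13] rel units [ 0.03  1.41 -0.06] f [-0.4 -0.5  0.6] tq [-0.04  0.08  0.04] w 1.0 ang 134.2 tilt y [-0.004 -0.005 -1.   ]
```

View pics/w1.png

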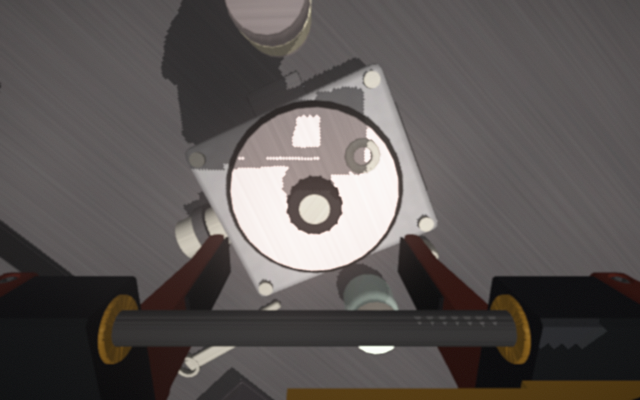

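The wrist view shows the knob centred between the fingers, with its cap at (315,209) and the washer off at (362,156).

```bash
python3 - <<'E'
from h import *
p=camera_params('wrist')
print(plane(ray(p,(315,209)),123), plane(ray(p,(315.,185)),75))
P={n:camera_params(n) for n in("side","top")}
print(tri([ray(P["side"],(279,204.25)),ray(P["top"],(298.75,182.5)),ray(p,(315,209))]))
E
```

```text
[581.43908691 110.36939704 123.        ] [574.99963843 104.53485041  75.        ]
(array([581.82275971, 108.317956  , 124.86007088]), [np.float64(0.9770376874649804), np.float64(2.1387265839110787), np.float64(1.8215024353471083)])
```

```bash
python3 -m jog '[1,0,0.3,0,-1, 1,0,0.3,0,-1, 1,0,0.3,0,-1, 1,0,0.3,0,-1, 1,0,0.3,0,-1]'; python3 -c "from h import *; st(95)"
```

```text
time_s: 2.03
ee_pos: [578.7, 112.1, 155.7]
tcp_rot: [-0.124, -0.696, 0.696, 0.127]
ft_force: [0.0, -0.5, 0.3]
gripper_width: 0.999
t 2.03 pos [578.7 112.1 155.7] j7 2.531 q [-0.3   0.42  0.04  1.76 -0.02  0.97  2.53] rel units [-0.15  1.52  0.08] f [ 0.  -0.5  0.3] tq [ 0.04  0.05 -0.05] w 0.999 ang 159.6 tilt y [-0.005 -0.    -1.   ]
```

```bash
sed -i 's/583,106.8,0/582.5,107.8,0/' h.py; python3 -m jog '[1,-0.12,0.2,0.05,0, 1,0,0.1,0,0]'; python3 - <<'E'
from h import *
st(93)
p=camera_params('wrist')
im=grab_frame('wrist'); cv2.imwrite('pics/w2.png',im[:,:,::-1])
for z in (97,123):
  print(proj(p,np.array([*T[:2],z])))
E
```

```text
time_s: 2.2
ee_pos: [580.1, 110.8, 141.3]
tcp_rot: [-0.121, -0.696, 0.697, 0.127]
ft_force: [-0.4, 0.2, 0.2]
gripper_width: 1.002
t 2.2 pos [580.1 110.8 141.3] j7 2.539 q [-0.3   0.44  0.04  1.77 -0.02  0.95  2.54] rel units [-0.09  1.21  0.05] f [-0.4  0.2  0.2] tq [0.11 0.01 0.  ] w 1.002 ang 159.8 tilt y [-0.008  0.    -1.   ]
[307.59014988 223.54974149]
[307.18569941 238.63276465]
```

View pics/w2.png

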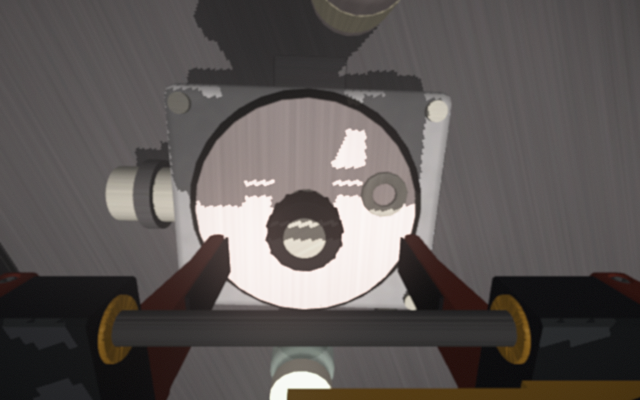

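Cap at (305,238) against a predicted (307,238.6), so I shift the estimate about 1 mm and descend.

```bash
sed -i 's/582.5,107.8,0/583.3,107.3,0/' h.py; python3 -m jog '[1,-0.13,0.45,0.06,0, 1,0,0.4,0,0, 1,0,0.38,0,0, 1,0,0,0,0]'; python3 -c "from h import *; st(93)"
```

```text
time_s: 2.58
ee_pos: [583.9, 110.0, 92.1]
tcp_rot: [0.125, 0.696, -0.695, -0.13]
ft_force: [0.5, -0.6, -0.7]
gripper_width: 1.001
t 2.58 pos [583.9 110.   92.1] j7 2.537 q [-0.29  0.5   0.04  1.8  -0.03  0.85  2.54] rel units [-0.01 -0.02  0.07] f [ 0.5 -0.6 -0.7] tq [ 0.09  0.05 -0.03] w 1.001 ang 159.2 tilt y [-0.006  0.002 -1.   ]
```

```bash
python3 -m jog '[1,-0.02,-0.02,0.08,0, 1,0,0,0,0]';  python3 -c "from h import *; st(93)"; python3 -m jog '[0.1,0,0,0,0, 0.1,0,0,0,0, 0.1,0,0,0,0, 0.1,0,0,0,0]'; python3 -c "from h import *; st(93)"
```

```text
time_s: 2.75
ee_pos: [583.5, 107.3, 93.9]
tcp_rot: [0.126, 0.696, -0.695, -0.131]
ft_force: [0.1, -0.0, 0.2]
gripper_width: 1.0
t 2.75 pos [583.5 107.3  93.9] j7 2.54 q [-0.29  0.5   0.04  1.8  -0.03  0.85  2.54] rel units [0.01 0.02 0.  ] f [ 0.1 -0.   0.2] tq [ 0.07 -0.01  0.02] w 1.0 ang 159.1 tilt y [-0.007  0.002 -1.   ]
time_s: 3.08
ee_pos: [585.4, 107.9, 97.8]
tcp_rot: [0.128, 0.696, -0.694, -0.13]
ft_force: [-0.1, 0.0, 0.1]
gripper_width: 0.735
t 3.08 pos [585.4 107.9  97.8] j7 2.538 q [-0.29  0.49  0.04  1.8  -0.03  0.85  2.54] rel units [0.04 0.12 0.03] f [-0.1  0.   0.1] tq [0.08 0.08 0.04] w 0.735 ang 158.9 tilt y [-0.002  0.003 -1.   ]
```

```bash
python3 -m jog '[-0.1,0.04,0.12,0.03,0, -0.1,0,0.02,0,0, -0.1,0,0.02,0,0]';  python3 -c "from h import *; st(93)"
```

```text
time_s: 3.33
ee_pos: [584.1, 107.6, 92.1]
tcp_rot: [0.129, 0.697, -0.694, -0.129]
ft_force: [9.2, -3.7, 4.8]
gripper_width: 0.508
t 3.33 pos [584.1 107.6  92.1] j7 2.538 q [-0.29  0.5   0.04  1.81 -0.03  0.84  2.54] rel units [ 0.02 -0.02  0.01] f [ 9.2 -3.7  4.8] tq [-0.93 -2.59 -0.01] w 0.508 ang 158.9 tilt y [ 0.001  0.004 -1.   ]
```

```bash
python3 -m jog '[-1,0,0,0,0, -1,0,0,0,0, -1,0,0,0,0]';  python3 -c "from h import *; st(93)"; python3 -m jog '[-1,0,0,0,0, -1,0,0,0,0]';  python3 -c "from h import *; st(93)"
```

```text
time_s: 3.58
ee_pos: [584.7, 107.3, 92.2]
tcp_rot: [0.13, 0.697, -0.694, -0.129]
ft_force: [0.0, -0.4, 2.3]
gripper_width: 0.495
t 3.58 pos [584.7 107.3  92.2] j7 2.538 q [-0.29  0.5   0.04  1.81 -0.03  0.84  2.54] rel units [ 0.03 -0.02  0.01] f [ 0.  -0.4  2.3] tq [ 0.02 -0.06  0.02] w 0.495 ang 158.9 tilt y [ 0.002  0.004 -1.   ]
time_s: 3.75
ee_pos: [584.7, 107.3, 92.2]
tcp_rot: [0.13, 0.697, -0.694, -0.129]
ft_force: [0.0, 0.0, 0.4]
gripper_width: 0.495
t 3.75 pos [584.7 107.3  92.2] j7 2.538 q [-0.29  0.5   0.04  1.81 -0.03  0.84  2.54] rel units [ 0.03 -0.02  0.01] f [0.  0.  0.4] tq [ 0.04 -0.08  0.01] w 0.495 ang 158.9 tilt y [ 0.002  0.004 -1.   ]
```

Gripped (opening 43.6 mm, side forces gone). Now a gentle lift.

```bash
sed -i 's/583.3,107.3,0/584.7,107.3,0/' h.py; python3 -m jog '[-1,0,-0.04,0,0, -1,0,-0.04,0,0]';  python3 -c "from h import *; st(93)"; python3 -m jog '[-1,0,-0.04,0,0]';  python3 -c "from h import *; st(93)"
```

```text
time_s: 3.92
ee_pos: [584.7, 107.3, 94.6]
tcp_rot: [0.13, 0.697, -0.694, -0.129]
ft_force: [2.0, 1.2, -4.3]
gripper_width: 0.497
t 3.92 pos [584.7 107.3  94.6] j7 2.538 q [-0.29  0.49  0.04  1.8  -0.03  0.84  2.54] rel units [0.   0.04 0.  ] f [ 2.   1.2 -4.3] tq [ 0.15 -0.53 -0.01] w 0.497 ang 158.9 tilt y [ 0.002  0.004 -1.   ]
time_s: 4.0
ee_pos: [584.7, 107.3, 95.9]
tcp_rot: [0.13, 0.697, -0.694, -0.129]
ft_force: [3.1, 0.5, -5.4]
gripper_width: 0.498
t 4.0 pos [584.7 107.3  95.9] j7 2.538 q [-0.29  0.49  0.04  1.8  -0.03  0.84  2.54] rel units [0.   0.07 0.  ] f [ 3.1  0.5 -5.4] tq [ 0.16 -0.57  0.02] w 0.498 ang 158.9 tilt y [ 0.001  0.004 -1.   ]
```

```bash
python3 -m jog '[-1,0,-0.03,0,0]';  python3 -c "from h import *; st(93)"; python3 -m jog '[-1,0,-0.03,0,0]';  python3 -c "from h import *; st(93)"; python3 -m jog '[-1,0,-0.03,0,0]';  python3 -c "from h import *; st(93)"
```

```text
time_s: 4.08
ee_pos: [584.7, 107.3, 97.0]
tcp_rot: [0.13, 0.697, -0.694, -0.129]
ft_force: [2.9, 0.5, -5.1]
gripper_width: 0.494
t 4.08 pos [584.7 107.3  97. ] j7 2.537 q [-0.29  0.49  0.04  1.8  -0.03  0.85  2.54] rel units [-0.   0.1  0. ] f [ 2.9  0.5 -5.1] tq [ 0.11 -0.63 -0.02] w 0.494 ang 158.9 tilt y [ 0.001  0.004 -1.   ]
time_s: 4.17
ee_pos: [584.7, 107.3, 97.8]
tcp_rot: [0.129, 0.697, -0.694, -0.129]
ft_force: [5.7, 0.6, -15.6]
gripper_width: 0.493
t 4.17 pos [584.7 107.3  97.8] j7 2.537 q [-0.29  0.49  0.04  1.8  -0.03  0.85  2.54] rel units [-0.    0.12  0.  ] f [  5.7   0.6 -15.6] tq [ 0.22 -1.32  0.01] w 0.493 ang 158.9 tilt y [ 0.001  0.004 -1.   ]
time_s: 4.25
ee_pos: [584.6, 107.3, 98.0]
tcp_rot: [0.129, 0.696, -0.694, -0.129]
ft_force: [8.1, 1.4, -20.5]
gripper_width: 0.491
t 4.25 pos [584.6 107.3  98. ] j7 2.537 q [-0.29  0.49  0.04  1.8  -0.03  0.85  2.54] rel units [-0.    0.13 -0.  ] f [  8.1   1.4 -20.5] tq [ 0.32 -1.86  0.01] w 0.491 ang 158.9 tilt y [ 0.001  0.003 -1.   ]
```

Contact was reached, but at 20 N, more than I wanted (about 15 N of it on the thread). I'll ease off before turning.

```bash
python3 -m jog '[-1,0,0.01,0,0]';  python3 -c "from h import *; st(93)"; python3 -m jog '[-1,0,0,0,0.3]';  python3 -c "from h import *; st(93)"
```

```text
time_s: 4.33
ee_pos: [584.7, 107.3, 97.2]
tcp_rot: [0.129, 0.696, -0.694, -0.129]
ft_force: [4.0, -0.2, -5.8]
gripper_width: 0.496
t 4.33 pos [584.7 107.3  97.2] j7 2.537 q [-0.29  0.49  0.04  1.8  -0.03  0.85  2.54] rel units [-0.    0.11 -0.  ] f [ 4.  -0.2 -5.8] tq [ 0.12 -0.66 -0.01] w 0.496 ang 158.9 tilt y [ 0.001  0.003 -1.   ]
time_s: 4.42
ee_pos: [584.7, 107.3, 97.0]
tcp_rot: [0.138, 0.695, -0.692, -0.138]
ft_force: [2.9, 0.2, -4.4]
gripper_width: 0.497
t 4.42 pos [584.7 107.3  97. ] j7 2.514 q [-0.3   0.49  0.05  1.8  -0.03  0.85  2.51] rel units [-0.   0.1  0. ] f [ 2.9  0.2 -4.4] tq [ 0.13 -0.67  0.03] w 0.497 ang 157.4 tilt y [ 0.001  0.003 -1.   ]
```

```bash
python3 -m jog '[-1,0,-0.015,0,0.7, -1,0,-0.012,0,0.7]';  python3 -c "from h import *; st(93)"; python3 -m jog '[-1,0,-0.012,0,0.7, -1,0,-0.012,0,0.7]';  python3 -c "from h import *; st(93)"
```

```text
time_s: 4.58
ee_pos: [584.7, 107.3, 97.7]
tcp_rot: [0.182, 0.684, -0.682, -0.183]
ft_force: [5.2, 0.6, -11.9]
gripper_width: 0.494
t 4.58 pos [584.7 107.3  97.7] j7 2.404 q [-0.32  0.49  0.08  1.8  -0.05  0.85  2.4 ] rel units [-0.    0.12 -0.  ] f [  5.2   0.6 -11.9] tq [ 0.14 -1.07  0.13] w 0.494 ang 150.1 tilt y [ 0.     0.003 -1.   ]
time_s: 4.75
ee_pos: [584.7, 107.3, 97.7]
tcp_rot: [0.227, 0.671, -0.669, -0.227]
ft_force: [5.4, 0.4, -11.3]
gripper_width: 0.493
t 4.75 pos [584.7 107.3  97.7] j7 2.291 q [-0.34  0.49  0.11  1.8  -0.07  0.85  2.29] rel units [-0.    0.12 -0.  ] f [  5.4   0.4 -11.3] tq [ 0.11 -1.2   0.1 ] w 0.493 ang 142.6 tilt y [ 0.     0.003 -1.   ]
```

```bash
python3 -m jog '[-1,0,-0.012,0,0.7, -1,0,-0.012,0,0.7]';  python3 -c "from h import *; st(93)"; 
```

```text
time_s: 4.92
ee_pos: [584.7, 107.3, 97.7]
tcp_rot: [0.27, 0.655, -0.652, -0.27]
ft_force: [5.4, 0.7, -10.4]
gripper_width: 0.495
t 4.92 pos [584.7 107.3  97.7] j7 2.178 q [-0.37  0.49  0.14  1.81 -0.09  0.85  2.18] rel units [-0.    0.12  0.  ] f [  5.4   0.7 -10.4] tq [ 0.07 -1.12  0.11] w 0.495 ang 135.1 tilt y [ 0.     0.003 -1.   ]
```

```bash
python3 -m jog '[-1,0,-0.012,0,0.7, -1,0,-0.012,0,0.7]'
```

```text
time_s: 5.08
ee_pos: [584.7, 107.3, 97.8]
tcp_rot: [0.312, 0.635, -0.634, -0.313]
ft_force: [3.5, -0.9, -7.4]
gripper_width: 0.492
```

```bash
python3 -m jog '[-1,0,-0.012,0,0.7, -1,0,-0.012,0,0.7]'
```

```text
time_s: 5.25
ee_pos: [584.7, 107.3, 98.5]
tcp_rot: [0.353, 0.613, -0.612, -0.354]
ft_force: [3.0, 0.1, -6.1]
gripper_width: 0.493
```

It came free (z rising, force down to the spring's own). Now I lift without turning.

```bash
python3 -m jog '[-1,0,-0.04,0,0, -1,0,-0.04,0,0]'
```

```text
time_s: 5.42
ee_pos: [584.7, 107.3, 101.3]
tcp_rot: [0.354, 0.613, -0.611, -0.355]
ft_force: [5.0, -0.4, -12.8]
gripper_width: 0.498
```

```bash
python3 -m jog '[-1,0,-0.02,0,0]'; python3 -c "from h import *; st(93)"
```

```text
time_s: 5.5
ee_pos: [584.6, 107.3, 101.9]
tcp_rot: [0.354, 0.613, -0.612, -0.354]
ft_force: [5.8, 0.1, -11.6]
gripper_width: 0.496
t 5.5 pos [584.6 107.3 101.9] j7 1.948 q [-0.42  0.49  0.21  1.81 -0.13  0.86  1.95] rel units [-0.    0.22 -0.  ] f [  5.8   0.1 -11.6] tq [ 0.16 -1.21 -0.22] w 0.496 ang 119.9 tilt y [-0.     0.002 -1.   ]
```

```bash
python3 -m jog '[-1,0,-0.01,0,0.4]'; python3 -c "from h import *; st(93)"
```

```text
time_s: 5.58
ee_pos: [584.7, 107.3, 102.3]
tcp_rot: [0.364, 0.607, -0.606, -0.364]
ft_force: [3.3, 0.0, -4.7]
gripper_width: 0.496
t 5.58 pos [584.7 107.3 102.3] j7 1.919 q [-0.42  0.49  0.22  1.81 -0.14  0.86  1.92] rel units [ 0.    0.23 -0.  ] f [ 3.3  0.  -4.7] tq [ 0.09 -0.79  0.04] w 0.496 ang 118.0 tilt y [-0.     0.002 -1.   ]
```

Freer now. I keep lifting.

```bash
python3 -m jog '[-1,0,-0.03,0,0.05, -1,0,-0.03,0,0.05]'; python3 -c "from h import *; st(93)"
```

```text
time_s: 5.75
ee_pos: [584.7, 107.2, 105.0]
tcp_rot: [0.366, 0.605, -0.604, -0.367]
ft_force: [3.2, 0.9, -5.3]
gripper_width: 0.495
t 5.75 pos [584.7 107.2 105. ] j7 1.912 q [-0.43  0.49  0.22  1.8  -0.14  0.87  1.91] rel units [ 0.   0.3 -0. ] f [ 3.2  0.9 -5.3] tq [ 0.03 -0.76  0.02] w 0.495 ang 117.6 tilt y [-0.     0.002 -1.   ]
```

```bash
python3 -m jog '[-1,0,-0.03,0,0.05, -1,0,-0.03,0,0.05]'; python3 -c "from h import *; st(93)"
```

```text
time_s: 5.92
ee_pos: [584.7, 107.2, 107.9]
tcp_rot: [0.368, 0.604, -0.603, -0.369]
ft_force: [3.2, 1.2, -6.0]
gripper_width: 0.494
t 5.92 pos [584.7 107.2 107.9] j7 1.905 q [-0.43  0.48  0.22  1.8  -0.14  0.87  1.91] rel units [ 0.    0.37 -0.  ] f [ 3.2  1.2 -6. ] tq [ 0.07 -0.8   0.04] w 0.494 ang 117.2 tilt y [ 0.     0.002 -1.   ]
```

```bash
python3 -m jog '[-1,0,-0.015,0,0.05, -1,0,-0.012,0,0]'; python3 -c "from h import *; st(93)"
```

```text
time_s: 6.08
ee_pos: [584.7, 107.3, 109.4]
tcp_rot: [0.369, 0.603, -0.602, -0.37]
ft_force: [4.2, 0.1, -6.8]
gripper_width: 0.496
t 6.08 pos [584.7 107.3 109.4] j7 1.901 q [-0.43  0.48  0.22  1.8  -0.14  0.87  1.9 ] rel units [ 0.    0.41 -0.  ] f [ 4.2  0.1 -6.8] tq [ 0.05 -0.85  0.05] w 0.496 ang 117.0 tilt y [ 0.     0.002 -1.   ]
```

```bash
python3 -m jog '[-1,0,-0.012,0,0]'; python3 -c "from h import *; st(93)"
```

```text
time_s: 6.17
ee_pos: [584.7, 107.2, 109.7]
tcp_rot: [0.369, 0.603, -0.602, -0.37]
ft_force: [5.7, 0.1, -12.3]
gripper_width: 0.496
t 6.17 pos [584.7 107.2 109.7] j7 1.901 q [-0.43  0.48  0.22  1.8  -0.14  0.87  1.9 ] rel units [ 0.    0.42 -0.  ] f [  5.7   0.1 -12.3] tq [ 0.09 -1.27  0.  ] w 0.496 ang 117.0 tilt y [ 0.     0.002 -1.   ]
```

At the 17 mm stop. Now clockwise, letting the tool rise with the thread.

```bash
python3 -m jog '[-1,0,-0.005,0,0.7, -1,0,-0.01,0,0.7]'; python3 -c "from h import *; st(93)"
```

```text
time_s: 6.33
ee_pos: [584.7, 107.3, 109.7]
tcp_rot: [0.406, 0.58, -0.578, -0.406]
ft_force: [5.1, 0.7, -10.8]
gripper_width: 0.498
t 6.33 pos [584.7 107.3 109.7] j7 1.795 q [-0.45  0.48  0.25  1.8  -0.16  0.87  1.79] rel units [ 0.    0.42 -0.  ] f [  5.1   0.7 -10.8] tq [ 0.08 -1.14  0.07] w 0.498 ang 109.9 tilt y [ 0.     0.002 -1.   ]
```

```bash
python3 -m jog '[-1,0,-0.01,0,0.7, -1,0,-0.01,0,0.7]'; python3 -c "from h import *; st(93)"
```

```text
time_s: 6.5
ee_pos: [584.7, 107.2, 109.7]
tcp_rot: [0.442, 0.552, -0.551, -0.442]
ft_force: [4.6, -0.0, -10.6]
gripper_width: 0.497
t 6.5 pos [584.7 107.2 109.7] j7 1.684 q [-0.47  0.49  0.29  1.8  -0.17  0.88  1.68] rel units [ 0.    0.42 -0.  ] f [  4.6  -0.  -10.6] tq [-0.01 -1.13  0.03] w 0.497 ang 102.6 tilt y [ 0.     0.002 -1.   ]
```

```bash
python3 -m jog '[-1,0,-0.01,0,0.7, -1,0,-0.01,0,0.7]'; python3 -c "from h import *; st(93)"
```

```text
time_s: 6.67
ee_pos: [584.7, 107.2, 109.7]
tcp_rot: [0.476, 0.523, -0.522, -0.477]
ft_force: [5.3, -0.6, -10.1]
gripper_width: 0.496
t 6.67 pos [584.7 107.2 109.7] j7 1.574 q [-0.5   0.49  0.32  1.81 -0.19  0.88  1.57] rel units [ 0.    0.42 -0.  ] f [  5.3  -0.6 -10.1] tq [-0.06 -1.18  0.07] w 0.496 ang 95.3 tilt y [-0.     0.001 -1.   ]
```

```bash
python3 -m jog '[-1,0,-0.01,0,0.7, -1,0,-0.01,0,0.7]'; python3 -c "from h import *; st(93)"
```

```text
time_s: 6.83
ee_pos: [584.7, 107.3, 109.8]
tcp_rot: [-0.508, -0.491, 0.491, 0.509]
ft_force: [4.8, -0.1, -9.2]
gripper_width: 0.498
t 6.83 pos [584.7 107.3 109.8] j7 1.464 q [-0.52  0.49  0.35  1.81 -0.21  0.88  1.46] rel units [ 0.    0.42 -0.  ] f [ 4.8 -0.1 -9.2] tq [-0.05 -1.05  0.06] w 0.498 ang 88.0 tilt y [-0.     0.001 -1.   ]
```

```bash
python3 -m jog '[-1,0,-0.01,0,0.7, -1,0,-0.01,0,0.7]'; python3 -c "from h import *; st(93)"
```

```text
time_s: 7.0
ee_pos: [584.7, 107.2, 110.3]
tcp_rot: [-0.539, -0.458, 0.458, 0.539]
ft_force: [4.6, -0.1, -7.7]
gripper_width: 0.494
t 7.0 pos [584.7 107.2 110.3] j7 1.354 q [-0.54  0.5   0.38  1.81 -0.23  0.88  1.35] rel units [ 0.    0.43 -0.  ] f [ 4.6 -0.1 -7.7] tq [-0.06 -0.89  0.02] w 0.494 ang 80.6 tilt y [-0.     0.001 -1.   ]
```

```bash
python3 -m jog '[-1,0,-0.01,0,0.7, -1,0,-0.01,0,0.7, -1,0,-0.01,0,0.7]'; python3 -c "from h import *; st(93)"
```

```text
time_s: 7.25
ee_pos: [584.7, 107.2, 111.3]
tcp_rot: [-0.58, -0.404, 0.404, 0.581]
ft_force: [3.6, 0.0, -7.9]
gripper_width: 0.497
t 7.25 pos [584.7 107.2 111.3] j7 1.189 q [-0.58  0.5   0.43  1.81 -0.26  0.89  1.19] rel units [0.   0.46 0.  ] f [ 3.6  0.  -7.9] tq [-0.13 -0.95 -0.02] w 0.497 ang 69.7 tilt y [-0.     0.001 -1.   ]
```

```bash
python3 -m jog '[-1,0,-0.01,0,0.7, -1,0,-0.01,0,0.7, -1,0,-0.01,0,0.7]'; python3 -c "from h import *; st(93)"
```

```text
time_s: 7.5
ee_pos: [584.7, 107.2, 112.3]
tcp_rot: [-0.616, -0.346, 0.346, 0.617]
ft_force: [4.1, 0.9, -8.5]
gripper_width: 0.498
t 7.5 pos [584.7 107.2 112.3] j7 1.025 q [-0.61  0.51  0.48  1.81 -0.29  0.89  1.02] rel units [0.   0.48 0.  ] f [ 4.1  0.9 -8.5] tq [-0.19 -0.97  0.07] w 0.498 ang 58.6 tilt y [-0.  0. -1.]
```

```bash
python3 -m jog '[-1,0,-0.01,0,0.7, -1,0,-0.01,0,0.7, -1,0,-0.01,0,0.7]'; python3 -c "from h import *; st(93)"
```

```text
time_s: 7.75
ee_pos: [584.7, 107.2, 113.2]
tcp_rot: [-0.647, -0.286, 0.286, 0.647]
ft_force: [4.4, 0.1, -7.5]
gripper_width: 0.496
t 7.75 pos [584.7 107.2 113.2] j7 0.861 q [-0.65  0.51  0.53  1.81 -0.32  0.9   0.86] rel units [0.  0.5 0. ] f [ 4.4  0.1 -7.5] tq [-0.21 -0.95 -0.  ] w 0.496 ang 47.7 tilt y [-0.  0. -1.]
```

```bash
python3 -m jog '[-1,0,-0.01,0,0.7, -1,0,-0.01,0,0.7, -1,0,-0.01,0,0.7]'; python3 -c "from h import *; st(93)"
```

```text
time_s: 8.0
ee_pos: [584.7, 107.2, 114.2]
tcp_rot: [-0.671, -0.222, 0.222, 0.671]
ft_force: [3.5, -0.8, -8.6]
gripper_width: 0.495
t 8.0 pos [584.7 107.2 114.2] j7 0.698 q [-0.68  0.52  0.58  1.81 -0.36  0.91  0.7 ] rel units [0.   0.53 0.  ] f [ 3.5 -0.8 -8.6] tq [-0.29 -0.91  0.05] w 0.495 ang 36.7 tilt y [-0.  0. -1.]
```

```bash
python3 -m jog '[-1,0,-0.01,0,0.6]'; python3 -m jog '[-1,0,-0.01,0,0.5]'; python3 -c "from h import *; st(93)"
```

```text
time_s: 8.08
ee_pos: [584.7, 107.2, 114.4]
tcp_rot: [-0.677, -0.204, 0.204, 0.677]
ft_force: [3.5, -0.3, -8.5]
gripper_width: 0.493
time_s: 8.17
ee_pos: [584.7, 107.2, 114.7]
tcp_rot: [-0.682, -0.188, 0.188, 0.682]
ft_force: [5.0, -0.4, -9.8]
gripper_width: 0.497
t 8.17 pos [584.7 107.2 114.7] j7 0.612 q [-0.7   0.53  0.61  1.81 -0.37  0.91  0.61] rel units [0.   0.54 0.  ] f [ 5.  -0.4 -9.8] tq [-0.28 -1.05  0.05] w 0.497 ang 30.8 tilt y [-0.  0. -1.]
```

```bash
python3 -m jog '[-1,0,-0.008,0,0.4]'; python3 -c "from h import *; st(93)"
```

```text
time_s: 8.25
ee_pos: [584.7, 107.2, 114.9]
tcp_rot: [-0.685, -0.175, 0.175, 0.685]
ft_force: [5.6, -2.3, -8.5]
gripper_width: 0.493
t 8.25 pos [584.7 107.2 114.9] j7 0.581 q [-0.71  0.53  0.62  1.82 -0.38  0.92  0.58] rel units [0.   0.55 0.  ] f [ 5.6 -2.3 -8.5] tq [-0.25 -1.    0.08] w 0.493 ang 28.7 tilt y [-0. -0. -1.]
```

```bash
python3 -m jog '[-1,0,-0.008,0,0.4]'; python3 -c "from h import *; st(93)"
```

```text
time_s: 8.33
ee_pos: [584.7, 107.2, 115.0]
tcp_rot: [0.688, 0.163, -0.163, -0.688]
ft_force: [4.6, -0.3, -8.4]
gripper_width: 0.499
t 8.33 pos [584.7 107.2 115. ] j7 0.55 q [-0.72  0.53  0.63  1.82 -0.39  0.92  0.55] rel units [0.   0.55 0.  ] f [ 4.6 -0.3 -8.4] tq [-0.29 -0.96  0.05] w 0.499 ang 26.6 tilt y [-0. -0. -1.]
```

```bash
for i in 1 ; do python3 -m jog '[-1,0,-0.008,0,0.4, -1,0,-0.008,0,0.4]'; python3 -c "from h import *; st(93)"|cut -d' ' -f1-8,16-; done
```

```text
time_s: 8.5
ee_pos: [584.7, 107.2, 115.4]
tcp_rot: [0.694, 0.138, -0.138, -0.694]
ft_force: [3.7, -0.8, -8.5]
gripper_width: 0.495
t 8.5 pos [584.7 107.2 115.4] j7 0.488 1.82 -0.4   0.92  0.49] rel units [0.   0.56 0.  ] f [ 3.7 -0.8 -8.5] tq [-0.29 -0.97  0.02] w 0.495 ang 22.4 tilt y [-0. -0. -1.]
```

```bash
python3 -m jog '[-1,0,-0.008,0,0.4, -1,0,-0.008,0,0.4]'; python3 -c "from h import *; st(93)"
```

```text
time_s: 8.67
ee_pos: [584.7, 107.2, 115.8]
tcp_rot: [0.698, 0.112, -0.112, -0.698]
ft_force: [3.7, -0.9, -8.1]
gripper_width: 0.494
t 8.67 pos [584.7 107.2 115.8] j7 0.427 q [-0.74  0.54  0.67  1.82 -0.41  0.93  0.43] rel units [0.   0.57 0.  ] f [ 3.7 -0.9 -8.1] tq [-0.31 -1.    0.  ] w 0.494 ang 18.3 tilt y [-0. -0. -1.]
```

```bash
python3 -m jog '[-1,0,-0.008,0,0.4]'; python3 -c "from h import *; st(93)"
```

```text
time_s: 8.75
ee_pos: [584.7, 107.2, 116.0]
tcp_rot: [0.7, 0.1, -0.1, -0.7]
ft_force: [3.0, -1.2, -8.4]
gripper_width: 0.497
t 8.75 pos [584.7 107.2 116. ] j7 0.396 q [-0.75  0.54  0.68  1.82 -0.42  0.93  0.4 ] rel units [0.   0.57 0.  ] f [ 3.  -1.2 -8.4] tq [-0.34 -1.    0.03] w 0.497 ang 16.2 tilt y [-0. -0. -1.]
```

```bash
python3 -m jog '[-1,0,-0.008,0,0.4]'; python3 -c "from h import *; st(93)"
```

```text
time_s: 8.83
ee_pos: [584.7, 107.2, 116.2]
tcp_rot: [0.702, 0.087, -0.087, -0.702]
ft_force: [5.0, -0.3, -8.5]
gripper_width: 0.496
t 8.83 pos [584.7 107.2 116.2] j7 0.366 q [-0.75  0.55  0.69  1.82 -0.42  0.93  0.37] rel units [0.   0.58 0.  ] f [ 5.  -0.3 -8.5] tq [-0.34 -0.92  0.05] w 0.496 ang 14.1 tilt y [ 0. -0. -1.]
```

```bash
python3 -m jog '[-1,0,-0.008,0,0.3]' >/dev/null; python3 -c "from h import *; st(93)"
```

```text
t 8.92 pos [584.7 107.2 116.3] j7 0.342 q [-0.76  0.55  0.69  1.82 -0.43  0.93  0.34] rel units [0.   0.58 0.  ] f [ 3.8 -1.1 -9.2] tq [-0.32 -0.98  0.02] w 0.496 ang 12.5 tilt y [-0. -0. -1.]
```

```bash
python3 -m jog '[-1,0,-0.008,0,0.3]'>/dev/null; python3 -c "from h import *; st(93)"
```

```text
t 9.0 pos [584.7 107.2 116.5] j7 0.319 q [-0.76  0.55  0.7   1.82 -0.43  0.93  0.32] rel units [0.   0.59 0.  ] f [ 5.2 -0.4 -9.4] tq [-0.3  -1.05 -0.01] w 0.496 ang 10.9 tilt y [ 0.    -0.001 -1.   ]
```

```bash
python3 -m jog '[-1,0,-0.008,0,0.3]'>/dev/null; python3 -c "from h import *; st(93)"
```

```text
t 9.08 pos [584.7 107.1 116.7] j7 0.296 q [-0.77  0.55  0.71  1.82 -0.44  0.93  0.3 ] rel units [0.   0.59 0.  ] f [ 5.  -1.5 -9.9] tq [-0.27 -1.1   0.07] w 0.497 ang 9.3 tilt y [ 0.    -0.001 -1.   ]
```

```bash
python3 -m jog '[-1,0,-0.008,0,0.3]'>/dev/null; python3 -c "from h import *; st(93)"
```

```text
t 9.17 pos [584.7 107.2 116.9] j7 0.272 q [-0.77  0.55  0.72  1.82 -0.44  0.94  0.27] rel units [0.  0.6 0. ] f [  4.9  -0.4 -10.5] tq [-0.38 -1.15  0.1 ] w 0.495 ang 7.7 tilt y [ 0.    -0.001 -1.   ]
```

```bash
python3 -m jog '[-1,0,-0.006,0,0.3]' >/dev/null; python3 -c "from h import *; st(93)"
```

```text
t 9.25 pos [584.7 107.1 117. ] j7 0.248 q [-0.78  0.56  0.72  1.82 -0.45  0.94  0.25] rel units [0.  0.6 0. ] f [ 5.2 -0.7 -9.3] tq [-0.29 -1.06  0.05] w 0.494 ang 6.1 tilt y [ 0.    -0.001 -1.   ]
```

```bash
python3 -m jog '[-1,0,-0.006,0,0.3]'>/dev/null; python3 -c "from h import *; st(93)"
```

```text
t 9.33 pos [584.7 107.2 117.1] j7 0.225 q [-0.78  0.56  0.73  1.82 -0.45  0.94  0.22] rel units [0.  0.6 0. ] f [  4.1  -1.4 -10.2] tq [-0.36 -1.04  0.02] w 0.496 ang 4.5 tilt y [ 0.    -0.001 -1.   ]
```

```bash
python3 -m jog '[-1,0,-0.006,0,0.3]'>/dev/null; python3 -c "from h import *; st(93)"
```

```text
t 9.42 pos [584.7 107.2 117.2] j7 0.201 q [-0.79  0.56  0.74  1.82 -0.46  0.94  0.2 ] rel units [0.   0.61 0.  ] f [  4.5  -0.8 -10. ] tq [-0.37 -1.05  0.08] w 0.499 ang 2.8 tilt y [ 0.    -0.001 -1.   ]
```

```bash
python3 -m jog '[-1,0,-0.006,0,0.3]'>/dev/null; python3 -c "from h import *; st(93)"
```

```text
t 9.5 pos [584.7 107.2 117.4] j7 0.177 q [-0.79  0.56  0.75  1.82 -0.46  0.94  0.18] rel units [0.   0.61 0.  ] f [ 4.7 -1.2 -9. ] tq [-0.37 -1.04  0.08] w 0.493 ang 1.2 tilt y [ 0.    -0.001 -1.   ]
```

```bash
python3 -m jog '[-1,0,-0.006,0,0.3]' >/dev/null; python3 -c "from h import *; st(93)"
```

```text
t 9.58 pos [584.7 107.2 117.5] j7 0.154 q [-0.8   0.57  0.75  1.82 -0.47  0.95  0.15] rel units [0.   0.61 0.  ] f [  5.   -0.6 -10.3] tq [-0.35 -1.01  0.1 ] w 0.497 ang -0.4 tilt y [ 0.    -0.001 -1.   ]
```

```bash
python3 -m jog '[-1,0,-0.006,0,0.3]'>/dev/null; python3 -c "from h import *; st(93)"
```

```text
t 9.67 pos [584.7 107.1 117.7] j7 0.13 q [-0.8   0.57  0.76  1.82 -0.47  0.95  0.13] rel units [0.   0.62 0.01] f [  5.6  -0.6 -10. ] tq [-0.36 -1.09 -0.01] w 0.499 ang -2.0 tilt y [ 0.    -0.001 -1.   ]
```

```bash
python3 -m jog '[-1,0,-0.006,0,0.3]'>/dev/null; python3 -c "from h import *; st(93)"
```

```text
t 9.75 pos [584.7 107.2 117.8] j7 0.106 q [-0.81  0.57  0.77  1.82 -0.48  0.95  0.11] rel units [0.   0.62 0.  ] f [ 4.8 -1.4 -9.9] tq [-0.32 -1.13  0.06] w 0.495 ang -3.7 tilt y [ 0.    -0.001 -1.   ]
```

```bash
python3 -m jog '[-1,0,-0.006,0,0.3]'>/dev/null; python3 -c "from h import *; st(93)"
```

```text
t 9.83 pos [584.7 107.1 118. ] j7 0.082 q [-0.81  0.57  0.78  1.82 -0.48  0.95  0.08] rel units [-0.    0.62  0.  ] f [  5.   -1.9 -11. ] tq [-0.41 -1.05  0.07] w 0.495 ang -5.3 tilt y [ 0.    -0.001 -1.   ]
```

```bash
python3 -m jog '[-1,0,-0.004,0,0.3]' >/dev/null; python3 -c "from h import *; st(93)"
```

```text
t 9.92 pos [584.7 107.2 118.1] j7 0.058 q [-0.82  0.57  0.79  1.82 -0.49  0.95  0.06] rel units [0.   0.63 0.  ] f [ 5.6 -1.  -9.5] tq [-0.41 -1.02  0.06] w 0.496 ang -7.0 tilt y [ 0.    -0.001 -1.   ]
```

```bash
python3 -m jog '[-1,0,-0.004,0,0.3]'>/dev/null; python3 -c "from h import *; st(93)"
```

```text
t 10.0 pos [584.6 107.2 118.2] j7 0.035 q [-0.82  0.58  0.79  1.82 -0.49  0.95  0.03] rel units [0.   0.63 0.  ] f [  4.8  -1.4 -10. ] tq [-0.4  -0.93  0.01] w 0.496 ang -8.6 tilt y [ 0.    -0.001 -1.   ]
```

```bash
python3 -m jog '[-1,0,-0.004,0,0.3]'>/dev/null; python3 -c "from h import *; st(93)"
```

```text
t 10.08 pos [584.7 107.2 118.3] j7 0.011 q [-0.83  0.58  0.8   1.82 -0.5   0.96  0.01] rel units [0.   0.63 0.  ] f [ 5.1 -1.6 -9.2] tq [-0.36 -0.96  0.03] w 0.496 ang -10.2 tilt y [ 0.    -0.001 -1.   ]
```

```bash
python3 -m jog '[-1,0,-0.004,0,0.3]' >/dev/null; python3 -c "from h import *; st(93)"
```

```text
t 10.17 pos [584.7 107.1 118.5] j7 -0.013 q [-0.83  0.58  0.81  1.82 -0.51  0.96 -0.01] rel units [-0.    0.64  0.01] f [ 4.3 -2.  -9.3] tq [-0.39 -1.03  0.13] w 0.494 ang -11.9 tilt y [ 0.    -0.001 -1.   ]
```

```bash
python3 -m jog '[-1,0,-0.004,0,0.3]'>/dev/null; python3 -c "from h import *; st(93)"
```

```text
t 10.25 pos [584.7 107.1 118.6] j7 -0.037 q [-0.84  0.58  0.82  1.82 -0.51  0.96 -0.04] rel units [-0.    0.64  0.  ] f [  5.4  -2.1 -10.8] tq [-0.4  -1.11  0.05] w 0.495 ang -13.5 tilt y [ 0.    -0.001 -1.   ]
```

```bash
python3 -m jog '[-1,0,-0.004,0,0.3]'>/dev/null; python3 -c "from h import *; st(93);cv2.imwrite('pics/s3.png',cv2.resize(grab_frame('side')[150:280,200:360,::-1],None,fx=4,fy=4,interpolation=2));cv2.imwrite('pics/w3.png',grab_frame('wrist')[:,:,::-1])"
```

```text
t 10.33 pos [584.7 107.2 118.7] j7 -0.061 q [-0.84  0.59  0.82  1.82 -0.52  0.96 -0.06] rel units [-0.    0.64  0.  ] f [  5.3  -1.3 -11.1] tq [-0.49 -1.24  0.18] w 0.5 ang -15.2 tilt y [ 0.    -0.001 -1.   ]
```

View pics/s3.png

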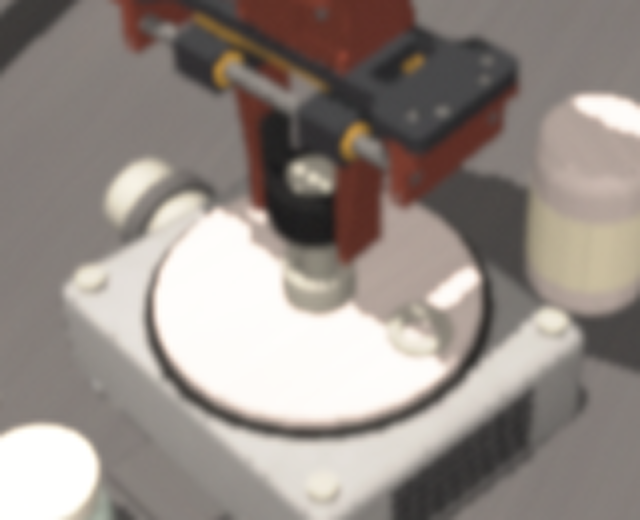

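View pics/w3.png

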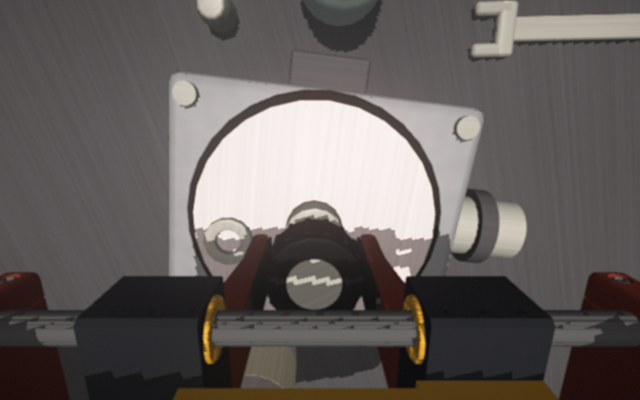

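The side view shows the knob raised with its stem exposed, cap at about (278,194), and the washer in place. The turning moment begins to climb, so I feel for the stop in small steps.

```bash
python3 -m jog '[-1,0,-0.003,0,0.2]' >/dev/null; python3 -c "from h import *; st(93)"
```

```text
t 10.52 pos [584.7 107.2 118.7] j7 -0.076 q [-0.84  0.59  0.83  1.82 -0.52  0.96 -0.08] rel units [-0.    0.64  0.  ] f [  6.   -1.4 -10.9] tq [-0.57 -1.22  0.18] w 0.499 ang -16.2 tilt y [ 0.    -0.002 -1.   ]
```

```bash
python3 -m jog '[-1,0,-0.003,0,0.2]'>/dev/null; python3 -c "from h import *; st(93)"
```

```text
t 10.6 pos [584.7 107.2 118.7] j7 -0.092 q [-0.85  0.59  0.83  1.82 -0.52  0.97 -0.09] rel units [-0.    0.64  0.  ] f [ 4.4  0.4 -8. ] tq [-0.38 -1.01  0.19] w 0.497 ang -17.3 tilt y [ 0.    -0.002 -1.   ]
```

```bash
python3 -m jog '[-1,0,-0.004,0,0.25]' >/dev/null; python3 -c "from h import *; st(93)"
```

```text
t 10.68 pos [584.7 107.3 118.7] j7 -0.111 q [-0.85  0.59  0.84  1.82 -0.53  0.97 -0.11] rel units [-0.    0.64  0.  ] f [  5.3  -1.3 -10.3] tq [-0.75 -1.23  0.22] w 0.492 ang -18.6 tilt y [ 0.    -0.002 -1.   ]
```

```bash
python3 -m jog '[-1,0,-0.004,0,0.25]'>/dev/null; python3 -c "from h import *; st(93)"
```

```text
t 10.77 pos [584.7 107.3 118.8] j7 -0.131 q [-0.85  0.6   0.85  1.82 -0.53  0.97 -0.13] rel units [-0.    0.64  0.  ] f [  4.8  -1.6 -10.6] tq [-0.84 -1.22  0.31] w 0.494 ang -20.0 tilt y [ 0.    -0.002 -1.   ]
```

The height stays flat at 118.7–118.8 while the moment rises to 0.31 N m, so it is at the stop. I'll relax and let go.

```bash
python3 -m jog '[-1,0,0.005,0,0, -1,0,0.01,0,0]'>/dev/null; python3 -c "from h import *; st(93)"; python3 -m jog '[-1,0,0.01,0,0, -1,0,0.01,0,0]'>/dev/null; python3 -c "from h import *; st(93)"
```

```text
t 10.93 pos [584.7 107.3 118.5] j7 -0.133 q [-0.86  0.6   0.85  1.82 -0.53  0.97 -0.13] rel units [-0.    0.64  0.  ] f [ 2.4 -0.6 -3.3] tq [-0.64 -0.64  0.21] w 0.496 ang -20.1 tilt y [ 0.    -0.003 -1.   ]
t 11.1 pos [584.7 107.3 118.4] j7 -0.132 q [-0.85  0.6   0.85  1.82 -0.53  0.97 -0.13] rel units [-0.    0.64  0.  ] f [ 1.8 -0.8 -2.6] tq [-0.64 -0.52  0.25] w 0.494 ang -20.1 tilt y [ 0.    -0.002 -1.   ]
```

```bash
python3 -m jog '[-0.02,0,0,0,0, 0.1,0,0,0,0, 0.3,0,0,0,0]'>/dev/null; python3 -c "from h import *; st(93)"; python3 -m jog '[0.6,0,0,0,0, 0.6,0,0,0,0, 0.6,0,0,0,0]'>/dev/null; python3 -c "from h import *; st(93)"
```

```text
t 11.35 pos [584.  108.1 119.1] j7 -0.133 q [-0.85  0.59  0.85  1.82 -0.53  0.97 -0.13] rel units [ 0.02  0.65 -0.01] f [0.  0.2 0.6] tq [-0.07  0.09 -0.01] w 0.593 ang -20.2 tilt y [-0.001  0.    -1.   ]
t 11.6 pos [583.3 109.  119.8] j7 -0.133 q [-0.85  0.59  0.85  1.82 -0.53  0.97 -0.13] rel units [ 0.05  0.67 -0.03] f [ 0.2 -0.6 -0.5] tq [-0.03  0.12  0.05] w 0.793 ang -20.2 tilt y [-0.002  0.003 -1.   ]
```

Released, with zero contact force. I rise straight up, centring on the way.

```bash
python3 -m jog '[0.8,0.04,-0.2,-0.04,0, 0.8,0,-0.5,0,0, 0.8,0,-0.7,0,0, 0.8,0,-0.8,0,0, 0.8,0,-0.8,0,0]'>/dev/null; python3 -m jog '[0.8,0,-0.8,0,0, 0.8,0,-0.3,0,0, 0.8,0,0,0,0]'>/dev/null; python3 -c "from h import *; st(93)
for n in ('side','top','wrist'):
    im=grab_frame(n)[:,:,::-1]; cv2.imwrite(f'pics/{n}4.png',im)
im=cv2.imread('pics/side4.png');cv2.imwrite('pics/side4z.png',cv2.resize(im[155:305,180:380],None,fx=4,fy=4,interpolation=2))"
```

```text
t 12.27 pos [583.3 103.9 294. ] j7 -0.264 q [-0.95  0.42  0.98  1.62 -0.36  1.3  -0.26] rel units [0.03 5.03 0.09] f [ 0.  -0.1 -0.3] tq [-0.06  0.03  0.01] w 0.895 ang -20.4 tilt y [-0.006  0.002 -1.   ]
```

View pics/side4z.png

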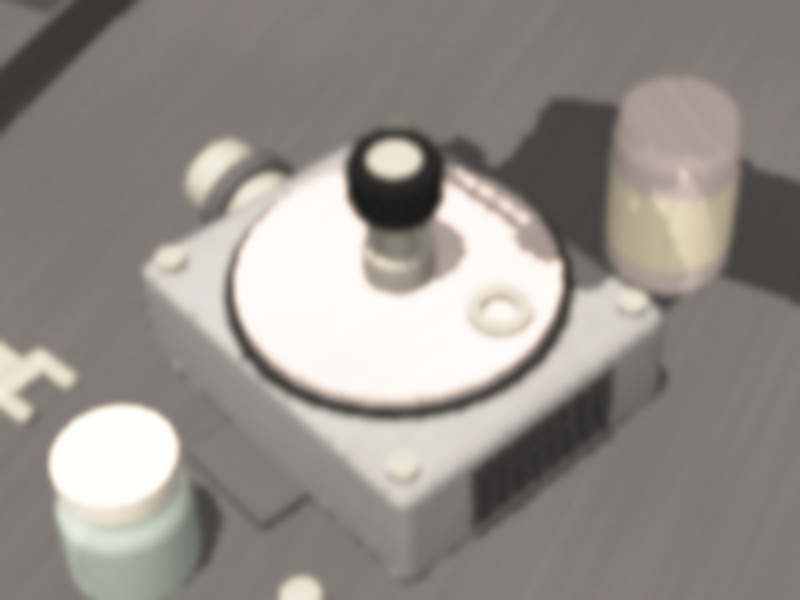

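View pics/wrist4.png

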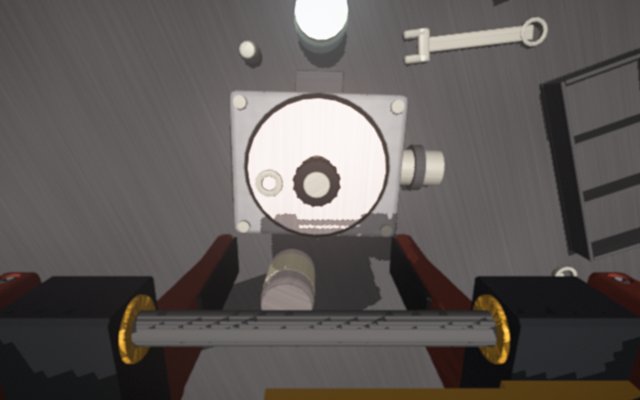

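View pics/top4.png

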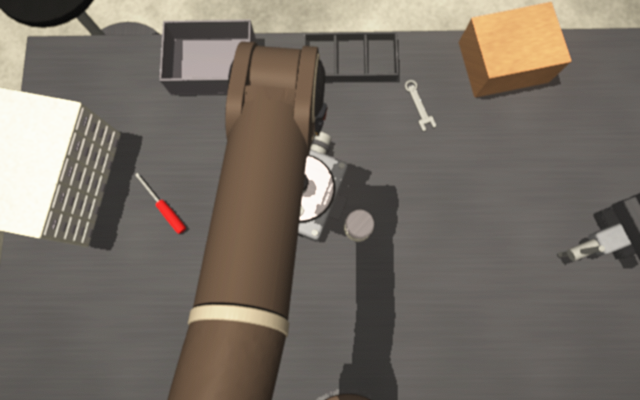

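```bash
python3 - <<'E'
from h import *
S=camera_params('side');W=camera_params('wrist')
print('cap',tri([ray(S,(278.5,194.5)),ray(W,(316,184))]))
for z in (104,110,128,130,132,134,136,138): print(z,proj(S,np.array([582.9,106.6,z])).round(1))
E
```

```text
cap (array([583.16552409, 107.61520313, 147.80813306]), [np.float64(0.32919837121714884), np.float64(0.32919837121693096)])
104 [279.8 211.6]
110 [279.7 209.3]
128 [279.4 202.2]
130 [279.4 201.4]
132 [279.3 200.6]
134 [279.3 199.8]
136 [279.3 199. ]
138 [279.2 198.2]
```

```bash
python3 -c "
from workcell import arm
print(arm.sign_off())"
```

```text
the job is handed in; nothing more can be done
None
```

The cover is fastened: the hand screw is home against its stop, released, and the arm is clear. I handed the job in at about 12.4 s.

**What I did:** I gripped the knob and pulled it up to the thread's underside. I then turned clockwise about 35° under a light pull until it came free, and lifted it to the 17 mm stop. From there I turned it clockwise about 137° (2.4 rad) until the height stayed level and the turning moment reached 0.31 N m. Then I eased off and let go.

**Last checks:**
- **Height:** the released knob's middle measures about 134 mm above the bench (home is 134). The top of its cap measures 148 mm, against 147 expected.
- **Contact:** the wrist force was about 0 N after release, and the gripper was well above the knob.
- **Washer, can and jar:** they sit where they were in the side view. The washer and jar also look undisturbed from the wrist camera.
- **Socket:** it is standing in the wrist view, but only its top shows in the side view I compared.

**What did not go as planned:**
- **Pull force:** at first contact with the thread the pull briefly reached about 20 N, over the 15 N advised. About 15 N of that was on the thread, below the 40 N that spoils it, and I eased off at once. After that it stayed at or below about 13 N in my readings.
- **Tool height:** the tool ended 1–2 mm higher than 24 mm of lift would give. The camera still put the released knob at 134 mm, so I put that down to the thread's play and slight slip in the grip.

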